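Snap the fuse into the isolator's spring clips and switch on

ROBOT

A 6-joint arm with a two-finger parallel gripper is mounted at the origin on the work surface. World frame = base frame: x ahead of the robot, y to its left, z up, the work surface at z = 0. Lengths are in m, angles in rad, forces in N, time in s.
With the tool pointing down it reaches from about 0.275 to 0.825 m from the base axis. Payload 4.9 kg.
Tool frame: the origin (TCP) lies midway between the tips of the shut fingers; the grasp point (between the pads) lies 19 mm behind it (bot.grip_depth is the distance from the TCP to the grasp point, in m); z points along the fingers, y is the line along which they close (so a half turn about z gives the same grasp; the last joint's range is limited). The gripper opens to 85 mm and grips with 20 to 120 N. Pads are 22 mm wide; open, the fingers measure 114 mm over their backs; the gripper's body (76 mm by 85 mm) begins 54 mm behind the grasp point. The pads swing forward as they close: fully open they stand 13 mm farther back than shut.
Start: joints at [1.173, 0.326, -0.193, 1.052, 0, 1.437], TCP at [0.143, 0.531, 0.231] pointing down, gripper open.
Joint ranges: [-2.65, 2.65], [-0.97, 1.79], [-1.3, 1.35], [-1.93, 2.1], [-1.47, 1.37], [-3.14, 3.14]. Speed limits (rad/s): [2.57, 2.57, 3.14, 3.14, 3.14, 3.14].

INTERFACE

Orientations are given as a unit quaternion [w, x, y, z].
In Python, from cell import bot gives the robot as it stands. Calls block until the motion is done:
- bot.move_pose(position, orientation): joint-space move of the TCP to a pose.
- bot.move_linear(position, speed=0.15, rotation=None, until_force=None): straight line of the TCP; rotation=None keeps the orientation; speed is the mean speed in m/s. With until_force (N) it stops when the force on the tool has changed by that much, and returns True; else False.
- bot.goto_joints(angles): joint-space move.
- bot.set_gripper(opening, grasp_force=None): opening from 0.0 (shut) to 1.0 (fully open); grasp_force is the grip in N (None keeps the last); returns when the fingers have stopped.
- bot.wait(seconds).
- bot.solve_ik(position, orientation): joint angles nearest the present ones, or None.
- bot.camera(name): name is "scene" or "top" or "wrist"; returns the picture (480x640x3 uint8, red, green, blue); there is no depth.
- bot.calibration(name): a dict with "mtx" (3x3 intrinsics, pixels), "extrinsics" (4x4, takes a point from world to camera coordinates); the wrist camera has in their place "hand_eye" (4x4, takes a point from camera to tool coordinates, whose origin is the TCP and whose axes are the flange's). Camera axes: x right, y down, z forward; pixel columns grow to the right and rows downward; lengths in m; the calibration is good to about 2 mm. The wrist camera is an equidistant fisheye: a pixel r from the principal point sees the ray r / f radians off the axis. A picture is of the moment at which its call begins: read the wrist's pose just before it. calibration takes no time and is no camera call.
A pose or a line that the arm cannot do raises bot.PlanningError and nothing moves.
- bot.close_job(): hands the job in; it is judged then, once.
Trained networks look in the newest picture that a camera, given by its name, has taken for a name from the list of things; names that differ only in an ending like _2 or _b are one class to them, and where a whole thing is asked for, a point or a joint stands for the part that bears it (a point fixed in the world has none). Each returns a list of dicts, best first, with "confidence" (0 to 1); they miss things now and then, are a little off and sometimes report something else, mostly with a low value. They report only what shows in the picture. A call takes as long as a camera call. They do not tell look-alikes from the thing itself.
- bot.search_frame(camera, thing): "bbox" ([left, top, width, height] in pixels, round what is visible of it).
Readings, each from a call of its own:
- bot.read_clock(): time.
- bot.read_joint_positions(): joint angles.
- bot.read_joint_vel(): joint speeds.
- bot.read_joint_efforts(): joint torques, N m.
- bot.read_position(): TCP position.
- bot.read_tool_rot(): TCP orientation.
- bot.read_ft_force(): force on the tool from outside, world axes, zero at the start.
- bot.read_moment(): the same for the moment, N m.
- bot.read_gripper_width(): opening from 0.0 (shut) to 1.0 (fully open).
- bot.read_finger_force(): force on a finger pad.
Only numpy, scipy, OpenCV 4.12 (cv2) and the standard library are available. Lean on these libraries where they do the work, as an engineer would, in place of code of your own. Each camera call takes 0.05 s, during which the arm holds its last target. There are 200 camera calls.

TASK

Take the thick fuse from its cradle and snap it down, lying flat, into both spring clips of the grey fused isolator until it is fully home and presses down the small white plunger between the clips. Feel your way: the clips' height is not exactly known, and the fuse must never be pushed against the isolator with more than 25 N. When it is in and let go, push the isolator's lever all the way over, to the side away from the robot, and leave the thin fuse and the other things on the desk where they are.

Things in the scene. Friction and masses are not known exactly. Their poses are not given: they have to be found in the camera images.
- fuse: The thick cartridge fuse: white ceramic cylinder with a copper cap 18 mm long on each end, 21 mm diameter, 76 mm long, 60 g. Origin at its middle, on its axis; its own y runs along the axis, level (its x and z turn as it rolls). It starts lying in cradle. Grip it round the middle: only the end caps go into the clips.
- cradle: Fixed grey cradle holding the thick fuse in two V supports, one under each end (28 mm either side of the middle, 10 mm wide), axis 36 mm above the desk; base 56 x 80 x 8 mm. Origin under its middle; y along the fuse. 46 mm between the V supports are free for the fingers, down to the base plate.
- thin_fuse: A thinner fuse that does not fit: 14 mm diameter, 51 mm long, same materials. Bystander, lies in thin_cradle. Origin at its middle, y along it.
- thin_cradle: Fixed grey cradle of the thin fuse, base 50 x 60 x 8 mm, fuse axis 30 mm above the desk. Origin under its middle.
- block: The fused isolator: fixed grey base 100 (x) x 250 (y) x 18 mm high. Origin under its middle. The clips stand at y = -50 mm, the lever at y = +85 mm. Its -x side faces the robot (turned by up to 0.4 rad).
- fuse_place (a point): Point on the base's top, 18 mm above the desk, midway between the clips; axes as block. The fitted fuse lies along y, its middle above this point. A black bridge (50 x 96 mm, plate 10 mm thick) carries the clips; its underside is an unmeasured 0 to 25 mm above this point, new each time, rigid. Above that underside: clip seats 27 mm, seated fuse axis 37.5 mm, lip tops 50.5 mm.
- present (a joint): White plunger 8 mm wide in the middle between the clips, under the fuse. Metres pressed: 0 up, about 0.004 when the fuse is fully seated (under 1 N); a fuse merely resting on the clip lips does not reach it.
- isolator (a joint): The isolator's lever, radians: 0 = off, leaning to the block's -x (0.5 rad from upright); 1.0 = on, its stop, leaning 0.5 rad to +x. It stays where it is left; moving it takes about 1 N at the knob. Starts at 0 to 0.2.
- isolator_tip (a point): Centre of the black ball knob (26 mm diameter) at the end of the lever. Lever arm 75 mm, pivot at x = 0, y = +85 mm, z = 40 mm of block; the rod is 10 mm thick, its housing reaches 43 mm high.
- net_switch: Bystander: dark metal network switch 100 x 158 x 27 mm with a row of ports. Origin under its middle.
- screwdriver: Bystander: screwdriver lying on the desk, about 200 mm long.
- mug: Bystander: white mug, 80 mm wide, 95 mm high. Origin under its middle.
- clip_a (a point): Point on the base's top below the clip at y = -28 mm of fuse_place. A clip is a copper C, 13 mm wide along y: two sprung jaws whose lips flare from an 18 mm throat (6 mm above the seated fuse axis) to a 29 mm mouth. Together they resist a fuse pushed down with up to 8 to 16 N; the push falls off as they snap over it, then rises steeply when it stands on the seats.
- clip_b (a point): The same for the clip at y = +28 mm. Between the clips 43 mm are free for the fingers, which must stay above the bridge plate (27 mm below the seated fuse axis). A fuse meets the lips when its axis is 8 to 11 mm above its seated height. The clips draw a fuse home only over the last 2 to 3 mm; let go higher, it stays there. End walls, up to 34 mm above the desk, stand at y = -54 and +54 mm.
There are look-alikes about, which are no part of the job. Leave any green or red look-alike of the fuse alone.

How it is judged:
By the outcome, as a careful person would: the job done as asked, in the order asked, and still so for the second after the job is handed in, with the robot touching nothing.
It also fails if it takes over 58 s, if anything falls off the work surface, if the arm or the gripper's body presses on something with over 40 N, if the wrist force passes 120 N, or if a joint passes its speed limit or range.

## Working session

There is one attempt and no reset: what is moved stays moved. The work goes in short steps, each a Python script; the robot and the scene stay as the last script left them, time stands still between calls to the robot, and variables do not carry over. Pictures are saved under pics/ and viewed, at most 10 in all, crops included, and the job is handed in when it is done.

```bash
mkdir -p pics; ls; python3 - <<'E'
from cell import bot
import cv2, numpy as np
for c in ["scene","top"]:
    im=bot.camera(c); cv2.imwrite(f"pics/{c}0.png",im[:,:,::-1])
    k=bot.calibration(c); print(c,np.round(k["mtx"],1).tolist(),np.round(k["extrinsics"],4).tolist())
    for t in ["fuse","cradle","block","isolator_tip","thin_fuse","fuse_place"]:
        try: print(t,[(d["bbox"],round(d["confidence"],2)) for d in bot.search_frame(c,t)][:4])
        except Exception as e: print(t,e)
k=bot.calibration("wrist");print(k)
print(bot.read_clock(),bot.read_tool_rot(),bot.grip_depth)
E
```

```text
pics
scene [[447.1, 0.0, 318.9], [0.0, 447.1, 244.0], [0.0, 0.0, 1.0]] [[0.6471, 0.7624, -0.0075, -0.3972], [0.5394, -0.4647, -0.7022, -0.1934], [-0.5388, 0.4503, -0.712, 1.3038], [0.0, 0.0, 0.0, 1.0]]
fuse [([199.9, 277.4, 29.1, 30.7], 0.91), ([179.9, 256.3, 24.7, 28.5], 0.86)]
cradle [([200.8, 284.2, 36.0, 35.7], 0.87)]
block [([322.0, 193.4, 78.6, 104.2], 0.93)]
isolator_tip [([363.3, 192.0, 15.0, 26.4], 0.46)]
thin_fuse [([223.2, 357.7, 26.7, 17.7], 0.68)]
fuse_place [([326.2, 195.5, 74.6, 101.4], 0.65), ([363.4, 192.5, 16.8, 29.1], 0.48), ([293.7, 342.9, 45.7, 70.2], 0.39)]
top [[464.6, 0.0, 311.6], [0.0, 464.6, 236.2], [0.0, 0.0, 1.0]] [[0.0006, -1.0, -0.0032, 0.0539], [-0.9969, -0.0004, -0.0791, 0.5459], [0.0791, 0.0033, -0.9969, 0.9475], [0.0, 0.0, 0.0, 1.0]]
fuse [([395.9, 329.1, 39.4, 20.1], 0.65), ([397.3, 269.2, 37.3, 25.3], 0.56), ([341.7, 254.4, 9.9, 35.7], 0.55)]
cradle [([391.2, 262.5, 44.5, 41.4], 0.58), ([188.5, 185.4, 126.1, 87.3], 0.47)]
block [([186.7, 187.4, 124.3, 83.2], 0.79)]
isolator_tip [([198.4, 245.3, 11.9, 18.7], 0.48)]
thin_fuse [([430.9, 191.3, 27.7, 8.4], 0.54)]
fuse_place [([184.9, 188.6, 127.8, 85.3], 0.85)]
{'mtx': array([[371.64829954,   0.        , 323.63904078],
       [  0.        , 371.64829954, 239.04147043],
       [  0.        ,   0.        ,   1.        ]]), 'hand_eye': array([[ 1.88985201e-04, -9.52443522e-01, -3.04715116e-01,
         7.74407712e-02],
       [ 9.99999623e-01,  4.38270046e-04, -7.49691513e-04,
        -8.61200197e-04],
       [ 8.47586333e-04, -3.04714859e-01,  9.52443246e-01,
        -1.42222321e-01],
       [ 0.00000000e+00,  0.00000000e+00,  0.00000000e+00,
         1.00000000e+00]])}
0.7 [7.61550646e-06 1.31528417e-01 9.91312400e-01 2.48539167e-05] 0.0187
```

View pics/top0.png

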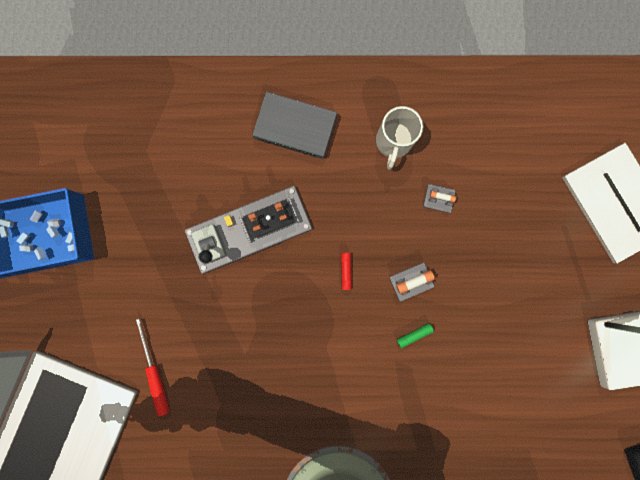

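View pics/scene0.png

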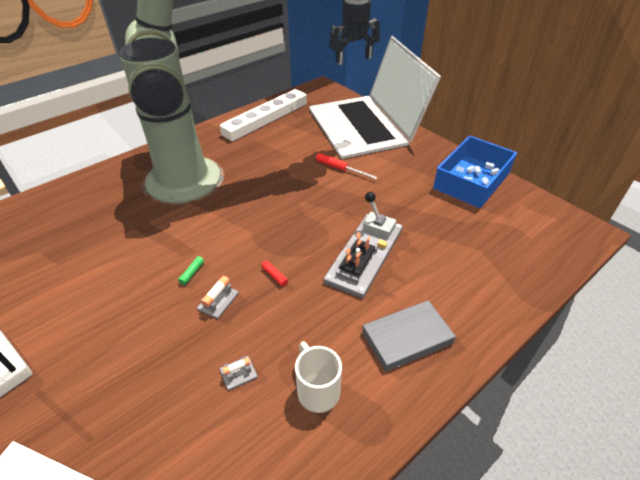

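Top view: the thick fuse in its cradle is at about (416,281). The isolator is centred at about (249,230), with its lever on the left at (206,255). The green and red decoys are at (416,335) and (347,271). Next I'll localise with the top camera and take wrist close-ups.

```bash
cat > h.py <<'E'
from cell import bot
import cv2, numpy as np
from scipy.spatial.transform import Rotation as Rn
def quat(yaw,flip=0):
    # tool z down, tool x along world direction (-sin yaw, cos yaw) (block y), or opposite when flip
    s=-1 if flip else 1
    x=s*np.array([-np.sin(yaw),np.cos(yaw),0]); z=np.array([0,0,-1.]); y=np.cross(z,x)
    q=Rn.from_matrix(np.c_[x,y,z]).as_quat(); return [q[3],q[0],q[1],q[2]]
def top_pt(px,z,cam="top"):
    k=bot.calibration(cam);E=k["extrinsics"];R,t=E[:3,:3],E[:3,3]
    d=R.T@np.linalg.inv(k["mtx"])@np.array([px[0],px[1],1.]); o=-R.T@t
    return o+d*(z-o[2])/d[2]
def wrist_pose():
    p=np.array(bot.read_position()); q=bot.read_tool_rot(); T=np.eye(4)
    T[:3,:3]=Rn.from_quat([q[1],q[2],q[3],q[0]]).as_matrix();T[:3,3]=p
    return T@bot.calibration("wrist")["hand_eye"]
def w_ray(px,T):
    K=bot.calibration("wrist")["mtx"];u=(np.array(px,float)-K[:2,2])/K[0,0];r=np.linalg.norm(u)+1e-12
    d=np.r_[u/r*np.sin(r),np.cos(r)]; return T[:3,3],T[:3,:3]@d
def w_pt(px,T,z):
    o,d=w_ray(px,T); return o+d*(z-o[2])/d[2]
def w_proj(P,T):
    K=bot.calibration("wrist")["mtx"];c=np.linalg.inv(T)@np.r_[P,1];n=np.linalg.norm(c[:2])
    a=np.arctan2(n,c[2]);return K[:2,2]+K[0,0]*a*c[:2]/n
def shot(name):
    T=wrist_pose();im=bot.camera("wrist");cv2.imwrite(f"pics/{name}.png",im[:,:,::-1]);np.save(f"pics/{name}.npy",T);return im,T
E
python3 - <<'E'
from h import *
f=top_pt((416,281),.036);a=top_pt((400,288),.036);b=top_pt((434,273),.036)
bl=top_pt((249,230),.018)
c=[top_pt(p,.018) for p in [(186,232),(203,273),(311,228),(294,187)]]
print(f,a,b,bl,np.mean(c,0)); ya=c[0]+c[1]-c[2]-c[3]; yaw=np.arctan2(-ya[0],ya[1]); print("yaw",yaw)
d=a-b; fy=np.arctan2(-d[0],d[1]); print("fy",fy)
bl=np.mean(c,0);ax=np.array([-np.sin(yaw),np.cos(yaw),0]);fp=bl-.05*ax; print("fp",fp)
P=fp+[0,0,.2]
for fl in (0,1):
    for p,y in((P,yaw),(f+[0,0,.15],fy)):
        print(fl,np.round(bot.solve_ik(p,quat(y,fl)),2))
E
```

```text
[ 0.45321473 -0.1587279   0.036     ] [ 0.43900468 -0.12593486  0.036     ] [ 0.46949188 -0.19570965  0.036     ] [0.55914184 0.18544839 0.018     ] [0.55946016 0.186171   0.018     ]
yaw 0.3981342063443162
fy 0.41193793202948914
fp [0.57884512 0.1400817  0.018     ]
0 [ 0.11  0.42 -0.09  1.06  0.    1.29]
0 [-0.49  0.24 -0.44  0.89  0.    0.67]
1 [ 0.11  0.42 -0.09  1.06  0.   -1.86]
1 [-0.49  0.24 -0.44  0.89  0.   -2.47]
```

```bash
python3 - <<'E'
from h import *
fp=np.array([.579,.140,.018]);f=np.array([.4532,-.1587,.036])
q=quat(.398); ax=np.array([-np.sin(.398),np.cos(.398),0])
bot.move_pose(fp+[0,0,.20]-.0*ax,q); b1,T1=shot("b1")
bot.move_linear(fp+[0,0,.20]-.10*ax,speed=.25); b2,T2=shot("b2")
bot.move_pose(f+[0,0,.13],quat(.412)); f1,T3=shot("f1")
print(bot.read_clock())
cv2.imwrite("pics/b12.png",np.vstack([b1[90:390,:],b2[:300]])[:,:,::-1])
E
```

```text
4.55
```

View pics/b12.png

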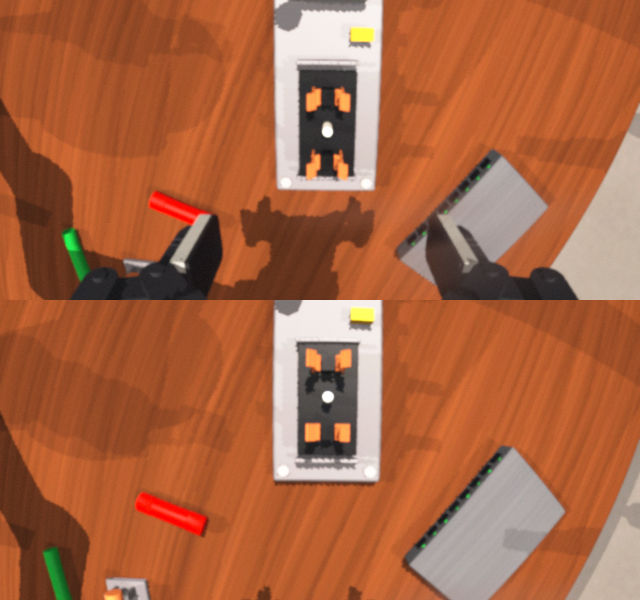

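View pics/f1.png

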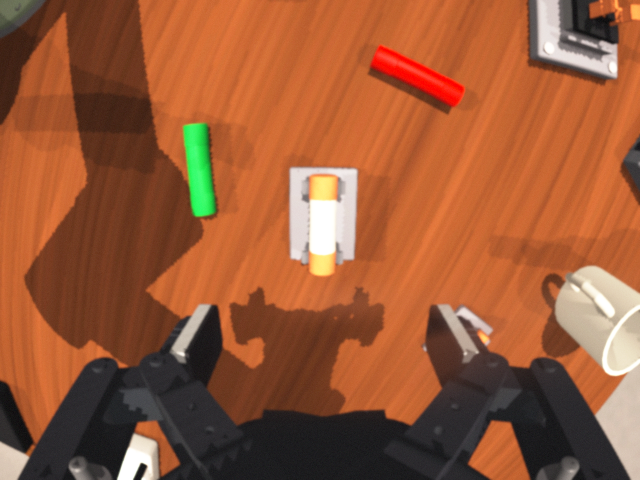

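b1 and b2 show the isolator with its black bridge, orange clips and white plunger, the plunger at (327,220) in b1 and (328,97) in b2. f1 shows the fuse from (322,175) to (322,275). I'll enlarge the bridge to read its corners accurately.

```bash
python3 - <<'E'
from h import *
a=cv2.imread("pics/b1.png")[150:300,265:395];b=cv2.imread("pics/b2.png")[35:185,265:395]
cv2.imwrite("pics/z.png",np.hstack([cv2.resize(i,None,fx=3,fy=4-1,interpolation=2) for i in(a,b)]))
f=cv2.imread("pics/f1.png");hsv=cv2.cvtColor(f,40)
x0,y0=300,165;s=hsv[y0:290,x0:348].astype(int)
m=((s[...,2]>200)&((s[...,0]>12)&(s[...,0]<28)&(s[...,1]>150)|(s[...,1]<40)&(s[...,2]>235))).astype(np.uint8)
n,l,st,c=cv2.connectedComponentsWithStats(m);i=1+np.argmax(st[1:,4]);print(st[i]+[x0,y0,0,0,0],c[i]+[x0,y0])
yy,xx=np.where(l==i)
r=cv2.minAreaRect(np.c_[xx+x0,yy+y0].astype(np.float32));print(r)
T=np.load("pics/f1.npy")
e=[(yy<yy.min()+12),(yy>yy.max()-12)]
P=[w_pt((xx[k].mean()+x0,yy[k].mean()+y0),T,.0465) for k in e];d=P[0]-P[1];print(P,np.arctan2(-d[0],d[1]))
A=[w_pt((r[0][0],q),T,.0415) for q in (yy.min()+y0,yy.max()+y0)];print(A,np.mean(A,0),np.linalg.norm(A[0]-A[1]))
E
```

```text
[ 309  200   35   55 1614] [324.88971499 225.56257745]
((326.02001953125, 227.2005157470703), (33.33958435058594, 53.98312759399414), 1.4320961236953735)
[array([ 0.44849737, -0.14147562,  0.0465    ]), array([ 0.45900157, -0.1718149 ,  0.0465    ])] 0.33330707100810575
[array([ 0.4474373 , -0.13818005,  0.0415    ]), array([ 0.46441872, -0.17670394,  0.0415    ])] [ 0.45592801 -0.15744199  0.0415    ] 0.04210058020358373
```

View pics/z.png

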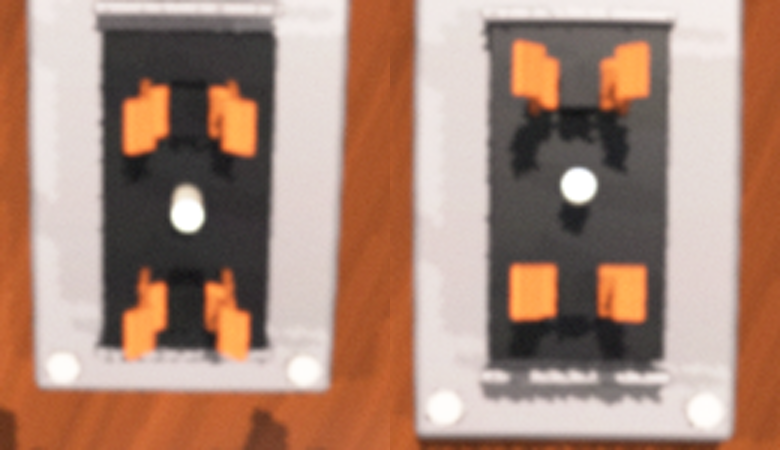

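```bash
python3 - <<'E'
from h import *
from scipy.optimize import least_squares
T1,T2=np.load("pics/b1.npy"),np.load("pics/b2.npy")
B1=lambda u,v:(265+u/3,150+v/3)
B2=lambda u,v:(265+(u-390)/3,35+v/3)
O=[] # (T,px,func key,x,y)
for T,B,pl,bc,pp,lb,la in [(T1,B1,(104,272,30,104,268,347),(36,328,388),(188,215),(123,256,98,156),(124,250,310,358)),
                     (T2,B2,(490,668,24,488,663,360),(416,735,437),(578,185),(512,650,40,95),(510,645,265,322))]:
    O+=[(T,B(pl[0],pl[2]),'p',-.025,.048),(T,B(pl[1],pl[2]),'p',.025,.048),(T,B(pl[3],pl[5]),'p',-.025,-.048),(T,B(pl[4],pl[5]),'p',.025,-.048)]
    O+=[(T,B(bc[0],bc[2]),'b',-.05,-.075),(T,B(bc[1],bc[2]),'b',.05,-.075),(T,B(*pp),'w',0,0)]
    for L,yc in((lb,.028),(la,-.028)):
        for s,u in((-1,L[0]),(1,L[1])):
            O+=[(T,B(u,L[2]),'l',s,yc+.0065),(T,B(u,L[3]),'l',s,yc-.0065)]
def f(v,full=0):
    x,y,w,h,hp,lw=v;c,s=np.cos(w),np.sin(w);r=[]
    for T,px,k,a,b in O:
        if k=='l':a=a*lw
        z={'p':.028+h,'b':.018,'w':hp,'l':.0685+h}[k]
        r.append(w_proj([x+c*a-s*b,y+s*a+c*b,z],T)-px)
    return np.ravel(r)
s=least_squares(f,[.579,.14,.398,.012,.06,.016],loss="soft_l1",x_scale=[.01,.01,.1,.01,.01,.01]);print(np.round(s.x,4));print(np.round(f(s.x).reshape(2,-1,2),1).tolist())
im=cv2.imread("pics/f1.png");T=np.load("pics/f1.npy")
print("col",[(r,im[r,322].tolist()) for r in list(range(170,180))+list(range(194,206))+list(range(248,262))+list(range(270,280))])
for r in(188,225,265):print(r,[(c,im[r,c].tolist()) for c in list(range(305,314))+list(range(333,342))])
E
```

```text
[0.5822 0.1402 0.3918 0.0161 0.0664 0.0166]
[[[-1.3, 0.1], [1.5, 0.7], [-0.3, -0.1], [-0.5, 0.3], [-0.2, 1.1], [1.1, 1.8], [-0.2, -0.1], [-0.0, 0.6], [0.0, -1.8], [0.1, 1.0], [-0.4, -1.4], [-0.0, 0.3], [0.1, -0.5], [0.1, 0.6], [-0.4, -0.2]], [[-0.4, 0.0], [0.3, 0.6], [0.0, -0.6], [0.7, -0.2], [-0.5, 0.4], [0.2, 1.1], [0.2, -0.6], [-0.2, 0.4], [-0.3, -1.0], [-0.3, 0.9], [-0.4, -0.5], [0.2, -0.2], [0.1, -1.7], [0.7, 0.2], [0.5, -1.3]]]
col [(170, [217, 219, 229]), (171, [219, 221, 231]), (172, [210, 215, 232]), (173, [176, 188, 233]), (174, [117, 153, 236]), (175, [77, 143, 243]), (176, [86, 170, 253]), (177, [104, 208, 255]), (178, [124, 232, 255]), (179, [127, 236, 255]), (194, [127, 236, 255]), (195, [129, 237, 255]), (196, [128, 236, 255]), (197, [127, 236, 255]), (198, [133, 238, 255]), (199, [143, 241, 255]), (200, [194, 249, 255]), (201, [248, 255, 255]), (202, [255, 255, 255]), (203, [255, 255, 255]), (204, [255, 255, 255]), (205, [255, 255, 255]), (248, [255, 255, 255]), (249, [255, 255, 255]), (250, [255, 255, 255]), (251, [255, 255, 255]), (252, [255, 255, 255]), (253, [255,
[... 1025 characters left out ...]
 [243, 252, 254]), (312, [251, 255, 255]), (313, [254, 255, 255]), (333, [248, 254, 255]), (334, [239, 250, 253]), (335, [229, 239, 247]), (336, [226, 231, 239]), (337, [228, 231, 238]), (338, [229, 231, 237]), (339, [230, 231, 239]), (340, [229, 231, 238]), (341, [230, 232, 238])]
265 [(305, [58, 101, 191]), (306, [54, 99, 192]), (307, [51, 97, 191]), (308, [54, 106, 209]), (309, [62, 130, 240]), (310, [85, 162, 253]), (311, [95, 187, 255]), (312, [104, 203, 255]), (313, [107, 212, 255]), (333, [84, 166, 253]), (334, [73, 140, 245]), (335, [58, 113, 217]), (336, [50, 96, 188]), (337, [59, 103, 188]), (338, [75, 113, 194]), (339, [77, 117, 199]), (340, [72, 116, 200]), (341, [65, 111, 200])]
```

```bash
python3 - <<'E'
from h import *
T=np.load("pics/f1.npy")
a=w_pt((322.8,200.1),T,.0465);b=w_pt((321.9,254.9),T,.0465);e=w_pt((321.6,275.3),T,.0465)
d=a-b;print(a,b,(a+b)/2,np.linalg.norm(d),np.arctan2(-d[0],d[1]),np.linalg.norm((a+b)/2-e))
m=(a+b)/2;yaw=np.arctan2(-d[0],d[1])
q=quat(yaw)
z=.036-bot.grip_depth
bot.set_gripper(.6)
bot.move_pose([m[0],m[1],.09],q);bot.move_linear([m[0],m[1],z],speed=.08)
print("w",bot.read_ft_force(),bot.read_gripper_width())
bot.set_gripper(0,100);print(bot.read_gripper_width(),bot.read_finger_force(),bot.read_ft_force())
bot.move_linear([m[0],m[1],.18],speed=.15)
print(bot.read_gripper_width(),bot.read_ft_force(),bot.read_clock())
shot("g1")
E
```

```text
[ 0.44489023 -0.13823593  0.0465    ] [ 0.46109953 -0.17694394  0.0465    ] [ 0.45299488 -0.15758994  0.0465    ] 0.04196488523806771 0.3965720703589964 0.03769727862608814
w [ 0.70235002 -0.07381493  0.23159597] 0.599813122620878
0.21445152642500617 97.51023173332214 [-1.03406092  0.53769324  6.2455587 ]
0.21356044362381182 [-0.37719597 -0.8129561  -1.756848  ] 8.0833
```

View pics/g1.png

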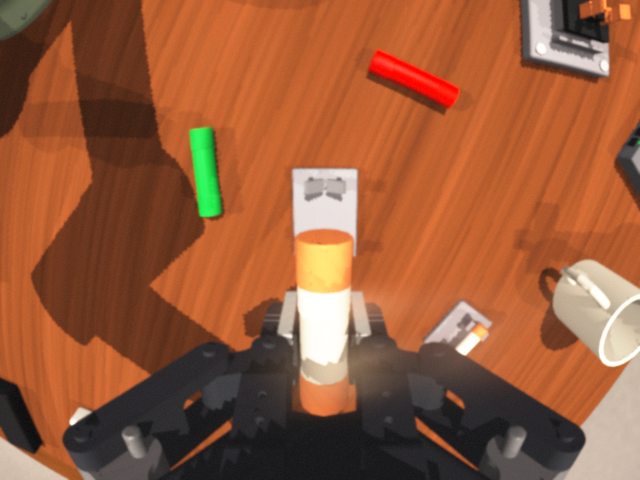

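```bash
python3 - <<'E'
from h import *
im=cv2.imread("pics/g1.png");T=np.load("pics/g1.npy")
H=bot.calibration("wrist")["hand_eye"]
for y in(-.038,-.02,0,.02,.038):print(y,w_proj([y,0,-.0187-.0105],H))
for r in range(300,470,3):print(r,im[r,322].tolist(),end=' ')
E
```

```text
-0.038 [323.96727452 418.80225468]
-0.02 [323.99857103 387.26907215]
0 [324.03593127 345.92474227]
0.02 [324.07473355 297.24100068]
0.038 [324.10894524 247.11801478]
300 [254, 255, 255] 303 [254, 255, 255] 306 [254, 255, 255] 309 [254, 255, 255] 312 [254, 255, 255] 315 [254, 255, 255] 318 [251, 255, 255] 321 [251, 254, 255] 324 [251, 254, 255] 327 [251, 254, 255] 330 [251, 254, 255] 333 [252, 255, 255] 336 [251, 255, 255] 339 [252, 255, 255] 342 [251, 254, 255] 345 [251, 254, 255] 348 [251, 254, 255] 351 [251, 254, 255] 354 [250, 254, 255] 357 [250, 254, 255] 360 [252, 255, 255] 363 [244, 253, 254] 366 [172, 199, 222] 369 [172, 199, 222] 372 [170, 200, 220] 375 [167, 195, 219] 378 [167, 195, 217] 381 [165, 192, 216] 384 [145, 182, 227] 387 [91, 146, 234] 390 [86, 142, 233] 393 [85, 141, 235] 396 [82, 139, 235] 399 [76, 133, 233] 402 [75, 130, 234] 405 [72, 129, 233] 408 [68, 124, 231] 411 [65, 126, 232] 414 [64, 121, 230] 417 [32, 40, 59] 420 [29, 31, 34] 423 [28, 29, 29] 426 [30, 28, 29] 429 [27, 24, 26] 432 [31, 27, 29] 435 [27, 23, 25] 438 [27, 25, 28] 441 [28, 26, 27] 444 [26, 25, 25] 447 [28, 26, 25] 450 [26, 22, 25] 453 [30, 27, 28] 456 [28, 24, 26] 459 [25, 20, 24] 462 [29, 26, 28] 465 [29, 25, 25] 468 [29, 29, 28]
```

The fuse is held level and centred, about 1 mm towards the tool's +x. I'll carry it over and feel for the clip lips.

```bash
cat > ins.py <<'E'
from h import *
yaw=.392;ax=np.array([-np.sin(yaw),np.cos(yaw),0]);bx=np.array([np.cos(yaw),np.sin(yaw),0])
fp=np.array([.5822,.1402,0])
def step(p,dz,f0,lim,v):
    q=np.array(p)+[0,0,dz]
    F=np.array(bot.read_ft_force())-f0
    hit=bot.move_linear(q,speed=v,until_force=max(1.,lim-F[2]))
    F=np.array(bot.read_ft_force())-f0
    return hit,np.array(bot.read_position()),F
E
python3 - <<'E'
from ins import *
t=fp-.0008*ax
bot.move_pose(t+[0,0,.12],quat(yaw))
bot.move_linear(t+[0,0,.078],speed=.12);bot.wait(.2)
f0=np.array(bot.read_ft_force());np.save("f0.npy",f0);print(f0,bot.read_position(),t)
hit,p,F=step(t+[0,0,.078],-.024,f0,3,.02)
print(hit,p,F,F@bx,F@ax,bot.read_moment(),bot.read_clock())
E
```

```text
[-0.11871631  1.15666797 -0.59231842] [0.58336163 0.13937613 0.07907995] [0.58250563 0.13946068 0.        ]
True [0.58225464 0.13938939 0.0659814 ] [ 0.22009304 -1.28331741  2.42323466] -0.2868770530485427 -1.2700575138257828 [ 0.02205316 -0.2204081  -0.0371692 ] 10.7667
```

```bash
python3 - <<'E'
from ins import *
t=fp-.0008*ax;f0=np.load("f0.npy");z=bot.read_position()[2];z0=z;pk=0
for i in range(26):
    z-=.0006
    hit,p,F=step(t+[0,0,z],0,f0,19,.006)
    pk=max(pk,F[2]);print(round(1e3*(p[2]-z0),2),round(1e3*(z-z0),2),hit,np.round([F[2],F@bx,F@ax],1))
    if hit or (F[2]>14 and z0-p[2]>.006): break
print(bot.read_clock(),bot.read_gripper_width())
E
```

```text
-0.13 -0.6 False [ 6.7 -1.1 -0.5]
-0.43 -1.2 False [ 7.8 -0.9 -1.1]
-0.81 -1.8 False [ 8.9 -2.3  0.2]
-1.31 -2.4 False [ 8.7 -3.3 -0.9]
-1.89 -3.0 False [ 9.3 -2.8 -1.7]
-2.52 -3.6 False [ 9.3 -2.5 -0.2]
-3.23 -4.2 False [ 8.9 -2.1 -1.1]
-4.01 -4.8 False [ 8.4 -1.8 -1.2]
-4.76 -5.4 False [ 6.  -1.3 -1.8]
-5.68 -6.0 False [ 4.5 -1.1 -1.4]
-6.78 -6.6 False [ 4.1 -1.2 -1.6]
-7.53 -7.2 False [ 1.2 -0.9 -2.3]
-8.11 -7.8 False [ 0.4  0.  -1.8]
-8.65 -8.4 False [-0.8  0.  -2.1]
-9.19 -9.0 False [-1.4 -0.8 -1.6]
-9.77 -9.6 False [-1.3 -1.  -1.3]
-10.3 -10.2 False [-1.3 -1.3 -0.8]
-10.73 -10.8 False [ 1.8 -0.8 -0.2]
-10.81 -11.4 False [ 5.7 -2.3 -0.2]
-10.87 -12.0 False [ 9.4 -3.5  0. ]
-10.92 -12.6 False [14.1 -4.4  0.9]
16.0667 0.20805486001834503
```

Textbook snap profile: the lips peaked at about 9 N, the force fell off, then the seat stopped it 10.8 mm down. Releasing and checking.

```bash
python3 - <<'E'
from ins import *
t=fp-.0008*ax;z=bot.read_position()[2]
bot.move_linear(t+[0,0,z],speed=.01)
bot.set_gripper(.5);bot.move_linear(t+[0,0,.22],speed=.2)
a,_=shot("s1");bot.set_gripper(0)
b=bot.camera("top");print(bot.read_clock(),bot.read_position())
k=bot.calibration("top")
cv2.imwrite("pics/s.png",np.hstack([a[100:400,240:440],cv2.resize(b[170:290,170:330],(400,300))])[:,:,::-1])
E
```

```text
18.3 [0.58253703 0.13946397 0.21995707]
```

View pics/s.png

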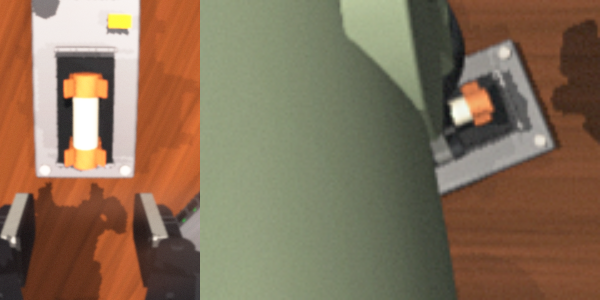

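The fuse sits in both clips on its caps, at (85,120) in the crop. Next, the lever.

```bash
python3 - <<'E'
from ins import *
pv=fp+.135*ax
bot.move_pose(pv-.09*bx+[0,0,.20],quat(yaw))
bot.move_linear(pv-.09*bx+[0,0,.094],speed=.2);bot.wait(.2)
f0=np.array(bot.read_ft_force())
hit=bot.move_linear(pv+.05*bx+[0,0,.094],speed=.05,until_force=9)
p=np.array(bot.read_position());F=np.array(bot.read_ft_force())-f0
print(hit,(p-pv)@bx,(p-pv)@ax,p[2],F,F@bx,bot.read_clock())
E
```

```text
True 0.009882997210723565 3.583760367796029e-05 0.09275313185539497 [-0.951674   -0.74817516  1.02929876] -1.1653174614102881 21.7333
```

```bash
python3 - <<'E'
from ins import *
pv=fp+.135*ax
for _ in range(2):
    hit=bot.move_linear(pv+.04*bx+[0,0,.094],speed=.03,until_force=14)
    p=np.array(bot.read_position());print(hit,(p-pv)@bx,bot.read_ft_force())
bot.move_linear(p-.06*bx,speed=.15)
bot.move_linear(p-.06*bx+[0,0,.14],speed=.25)
bot.move_pose([.45,-.05,.30],quat(yaw))
a=bot.camera("scene");b=bot.camera("top");print(bot.read_clock())
cv2.imwrite("pics/e.png",np.hstack([cv2.resize(a[170:310,300:420],None,fx=3,fy=3),cv2.resize(b[160:300,170:330],None,fx=2.7,fy=3)])[:,:,::-1])
E
```

```text
True 0.00969483362378802 [-1.17692275  0.064431    1.11931747]
True 0.00947521679115967 [-0.53127898 -1.02997492  0.66806214]
25.05
```

View pics/e.png

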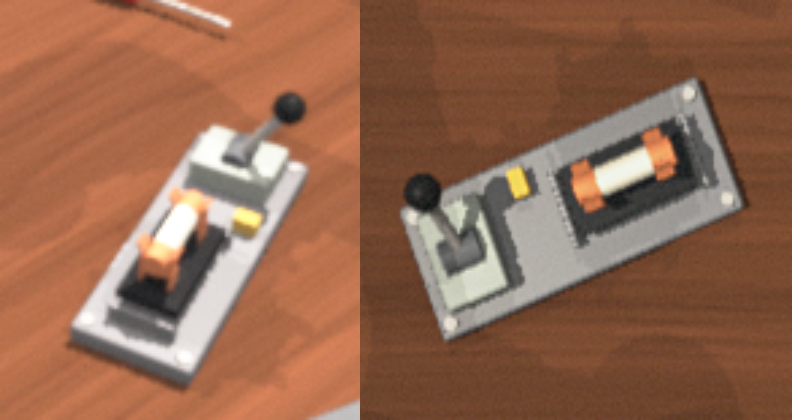

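The lever is now leaning away from the robot, with the knob at about (193,224) in the top view. I'll compute its angle before handing in.

```bash
python3 - <<'E'
from ins import *
d=top_pt((193,224),.106)-(fp+.135*ax);print(d@bx,d@ax,"angle",.5+np.arcsin((d@bx)/.075))
if d@bx>.031: bot.close_job();print("closed")
E
```

```text
0.03529308787648523 0.002072737108040833 angle 0.9899417653407425
the job is handed in; nothing more can be done
closed
```

The thick fuse is snapped into both clips with about 14 N at most, the lever is all the way over to on (0.99 of 1.0 rad by camera), and the job was handed in after 25 s. The plunger can't be read directly, but the push hit a hard stop 10.8 mm below the lips, consistent with fully home.

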